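# Move the test gauge from the red line's port to the blue line's port

## Task

The pressure of the red line has been checked; move the small test gauge over to the blue line's port. Push back the sprung sleeve of the red port's quick coupling until it lets go, draw the gauge out so that the sleeve snaps forward again, then press the gauge straight down into the blue port's coupling until it locks: fully home, upright, with the blue sleeve snapped forward too. Work gently: never force a sleeve, a port or the gauge's delicate nipple, and leave the tools lying about alone.

Things in the scene. Friction and masses are not known exactly. Their poses are not given: they have to be found in the camera images.
- gauge_mid (a point): Test gauge, 0.11 to 0.18 kg: upright round body 30 mm dia, 30 mm high (brass and black, dial up), its lowest 4 mm a foot ring 34 mm dia, on a nipple 18 mm dia, 26.5 mm long, tapering to 10 mm. Point on the axis, half-way up the  dial top 15 mm above; ring top 11, ring underside 15, nipple tip 41.5 mm below; z up. Grip the 30 mm above the ring, any yaw. Starts locked in the red port.
- block_red: Red line's test port, fixed: aluminium block 52 mm square, red top, on an 84 x 66 mm plate; a thin pipe leaves at +x. Origin under the plate's centre, z up. On its vertical axis stands a quick coupling, mouth up. Its sleeve ends in a flange 54 mm outer, 30 mm inner dia, top 93 mm above the origin (17.5 mm below gauge_mid while locked); a fixed nose 28 mm dia inside it stands 1 mm higher.
- block_blue: Blue line's test port, empty: as the red one but for a blue top and its height. A taper thread, tight sooner or later, holds its coupling, so the flange top is anywhere from 89 to 97 mm above this origin (under the plate's centre, on the coupling's axis, z up): find by feel where the gauge is home. Locked, gauge_mid is 105 to 114.5 mm above the origin. Mouth 20 mm dia for the 18 mm nipple.
- collar_red (a joint): Red sleeve: 0 m forward (up), 0.007 retracted. Push its flange straight down: 8 N starts it, 12 N at 5.5 mm where the dogs let go, hard stop at 7 mm (13 N). Then a spring valve lifts the gauge 4.5 mm, and the dogs, riding on the nipple, keep the sleeve 4 to 5 mm back with no hand on it, until the gauge is drawn up and out (5 to 10 N, 20 mm more) and it snaps forward.
- collar_blue (a joint): Blue sleeve: 0 m forward (up), 0.007 retracted. The nipple, pressed in from above, meets the dogs about 12 mm down the mouth, forces them and the sleeve back with up to 18 N over 5 mm more, slides on easily, and 25 mm in the dogs drop into its groove and the sleeve snaps forward: locked. 1.5 mm further its ring stops hard on the nose: force rising past 20 N there means home.
- caliper: Digital caliper, 225 mm long, lying flat in front of the ports; leave it alone. Origin under its middle.
- screwdriver: Screwdriver with orange handle, 185 mm long, lying in front of the ports; leave it alone. Origin under its middle.
- marker: Marker pen, 138 mm long, lying behind the ports; leave it alone. Origin under its middle.
- timer: Small white timer 60 x 66 x 24 mm behind the ports on the right; leave it alone. Origin under its middle.
Things that resemble listed ones, but are neither listed nor needed, are in the scene too. Of the things like the part that bears gauge_mid, leave any that is orange or pink; of the rest the smaller one is meant.

How it is judged:
By the outcome, as a careful person would: the job done as asked, in the order asked, and still so for the second after the job is handed in, with the robot touching nothing.
It also fails if it takes over 48 s, if anything falls off the work surface, if the arm or the gripper's body presses on something with over 40 N, if the wrist force passes 120 N, or if a joint passes its speed limit or range.

## Robot

A 7-joint arm with a two-finger parallel gripper is mounted at the origin on a cart in front of the work surface, level with it; the furniture and walls round the work are solid. World frame = base frame: x ahead of the robot, y to its left, z up, the work surface at z = 0. Lengths are in m, angles in rad, forces in N, time in s.
With the tool pointing down it reaches from about 0.4 to 0.85 m from the base axis. Payload 10.4 kg.
Tool frame: the origin (TCP) lies at the very end of the fingers, on their centre line; the grasp point (between the pads) lies 19 mm behind it; y points along the fingers, z is the direction in which the jaws open and shut, and the axes are right-handed (so a half turn about y gives the same grasp; the last joint's range is limited). The gripper opens to 85 mm and grips with 20 to 120 N. Pads are 22 mm wide; open, the fingers measure 114 mm over their backs; the gripper's body (76 mm by 85 mm) begins 54 mm behind the grasp point. The pads swing forward as they close: fully open they stand 13 mm farther back than shut.
Start: joints at [-1.257, 0.332, -0.065, 1.46, 0.022, 1.35, -0.088], TCP at [0.207, 0.59, 0.231] pointing down, gripper open.
Joint ranges: [-2.6, 2.6], [-0.5, 2.12], [-1.47, 1.34], [0.16, 2.42], [-1.27, 4.41], [0.06, 2.06], [-2.6, 2.6]. Speed limits (rad/s): [2.22, 2.22, 2.79, 2.79, 3.14, 3.14, 3.14].

## Interface

Orientations are given as a unit quaternion [x, y, z, w].
In Python, from workcell import manip gives the robot as it stands.
- The arm moves only by the tool arm_command, never from a script. Its argument "commands" is a list that holds one entry, the list of rows, each a list of 6 numbers: the shift along the world's x, y, z in cm, then the turn, a rotation vector about the world's x, y, z in degrees. A call has 1 to 20 rows; each row is the pose to reach, as a shift and turn from the pose commanded when the call began; what a row does not reach only later rows make up. A row lasts 1/10 s, in which the tool goes at most 50 mm and 8.59 degrees, less where a joint would pass 70% of its speed; a pose out of reach is approached as far as the arm can. A call with a gripper value outside its range is refused whole. "claw" is the finger opening in cm, from 0 to 8.54, set as the call begins (left out, the last holds). The fingers move at their own pace and stop on an object; "newtons" is the grip in N (left out, the last holds). Time passes only in rows, so rows that repeat a pose let the fingers close. It gives the time, the measured TCP pose, the force and the opening at its end, in the units of the state.
- manip.get_obs(): the state, without advancing time (a new reading comes with each control period).
- manip.camera(name): name is "scene" or "top" or "wrist"; returns a dict with "pixels" (420x560x3 uint8, blue, green, red), "depth" (420x560 float32, m along the optical axis (not along the pixel's ray), 0 where there is no reading), "K" (3x3 intrinsics, pixels), "rvec" (rotation vector, rad) and "tvec" (3), from world to camera coordinates, as OpenCV has them. Camera axes: x right, y down, z forward; pixel columns grow to the right and rows downward; lengths in m; the calibration is good to about 2 mm. A picture is of the moment at which its call begins.
- manip.hand_in(): hands the job in, once; it reports no verdict.
Trained networks look in the newest picture that a camera, given by its name, has taken for a name from the list of things; names that differ only in an ending like _2 or _b are one class to them, and where a whole thing is asked for, a point or a joint stands for the part that bears it (a point fixed in the world has none). Each returns a list of dicts, best first, with "p" (0 to 1); they miss things now and then, are a little off and sometimes report something else, mostly with a low value. They report only what shows in the picture. A call takes as long as a camera call. They do not tell look-alikes from the thing itself.
- manip.masks_of(camera, thing): "mask" (420x560 bool, what is visible of it) and "bbox" ([left, top, right, bottom] in pixels, round what is visible of it).
The state is a dict: "clock": time; "joint_pos": joint angles; "joint_velocities": joint speeds; "tau": joint torques, N m; "position": TCP position; "ee_rot": TCP orientation; "ft_force": force on the tool from outside, world axes, zero at the start; "torque": the same for the moment, N m; "grip_width": opening from 0.0 (shut) to 1.0 (fully open).
Only numpy, scipy, OpenCV 4.12 (cv2) and the standard library are available. Lean on these libraries where they do the work, as an engineer would, in place of code of your own. Each camera call takes 0.05 s, during which the arm holds its last target.

## Working session

There is one attempt and no reset: what is moved stays moved. The work goes in short steps, Python scripts to look and compute and a tool call to move; the robot and the scene stay as the last step left them, time stands still between calls to the robot, and variables do not carry over. Pictures are saved under pics/ and viewed, and the job is handed in when it is done.

Besides the shell and the picture viewer there is one more tool, called after "Emit:" as name(argument=value, ...), one argument or row to a line, values as JSON. arm_command: Moves the arm, as the interface text tells. Its arguments: {"type":"object","properties":{"commands":{"type":"array"},"claw":{"type":"number"},"newtons":{"type":"number"}},"required":["commands"]}

```bash
ls; mkdir -p pics; cat > h.py <<'E'
import numpy as np, cv2
from workcell import manip
def W(c,u,v,d):
    R=cv2.Rodrigues(np.array(c["rvec"],float))[0];K=np.array(c["K"])
    u,v,d=[np.asarray(a,float) for a in (u,v,d)]
    P=np.stack([(u-K[0,2])/K[0,0]*d,(v-K[1,2])/K[1,1]*d,d],-1)
    return (P-np.array(c["tvec"]).ravel())@R
def cloud(c,m):
    v,u=np.nonzero(m&(c["depth"]>0)); return W(c,u,v,c["depth"][v,u]),u,v
E
python3 - <<'E'
from h import *
o=manip.get_obs(); print({k:np.round(v,3) for k,v in o.items()})
for n in ("scene","top"):
    c=manip.camera(n); cv2.imwrite(f"pics/{n}0.png",c["pixels"]); np.savez(f"{n}0.npz",**{k:np.array(v) for k,v in c.items()})
    for t in ("gauge_mid","block_red","block_blue","collar_red","collar_blue"):
        for r in manip.masks_of(n,t):
            P,u,v=cloud(c,r["mask"]); print(n,t,round(r["p"],2),r["bbox"],r["mask"].sum(),np.round(np.median(P,0),3) if len(P) else None, np.round(np.percentile(P[:,2],98),3) if len(P) else None)
E
```

```text
pics
{'clock': np.float64(0.0), 'joint_pos': array([-1.257,  0.333, -0.065,  1.461,  0.022,  1.35 , -0.089]), 'joint_velocities': array([ 0.   , -0.001, -0.001,  0.   , -0.   , -0.001,  0.002]), 'tau': array([-1.0000e-03, -6.2545e+01,  4.9000e-02, -3.9163e+01,  1.6000e-02,
        1.0000e-02, -0.0000e+00]), 'position': array([0.206, 0.59 , 0.231]), 'ee_rot': array([ 0.698, -0.119,  0.118, -0.697]), 'ft_force': array([ 0.6  , -0.274, -0.568]), 'torque': array([-0.034, -0.013,  0.008]), 'grip_width': np.float64(1.002)}
scene gauge_mid 0.98 [212.5, 205.9, 234.5, 238.8] 514 [0.45  0.062 0.054] 0.076
scene gauge_mid 0.84 [300.6, 203.4, 317.9, 219.2] 271 [ 0.55  -0.114  0.115] 0.126
scene gauge_mid 0.74 [252.7, 220.2, 263.3, 246.1] 277 [ 0.495 -0.012  0.042] 0.056
scene gauge_mid 0.7 [275.4, 207.3, 292.6, 235.6] 489 [ 0.562 -0.027  0.058] 0.079
scene block_red 0.85 [280.8, 216.6, 328.7, 277.8] 1529 [ 0.54  -0.122  0.036] 0.095
scene block_blue 0.72 [181.6, 268.9, 294.8, 318.0] 1199 [ 0.364 -0.095  0.009] 0.016
scene block_blue 0.62 [237.4, 179.8, 277.6, 227.3] 1027 [0.567 0.084 0.043] 0.09
[... 190 characters left out ...]
9.3, 193.1, 264.4, 218.8] 315 [ 0.566 -0.018  0.073] 0.08
top gauge_mid 0.61 [214.3, 246.9, 232.0, 260.9] 225 [0.45  0.069 0.07 ] 0.077
top gauge_mid 0.57 [246.0, 226.7, 257.9, 243.2] 156 [ 0.497 -0.005  0.052] 0.058
top gauge_mid 0.51 [289.0, 201.2, 303.9, 215.6] 161 [ 0.551 -0.107  0.121] 0.128
top block_red 0.68 [278.1, 188.4, 306.2, 231.4] 779 [ 0.537 -0.103  0.024] 0.099
top block_blue 0.8 [194.0, 182.5, 227.9, 225.5] 910 [0.567 0.094 0.051] 0.097
top block_blue 0.74 [288.1, 201.0, 303.0, 213.6] 171 [ 0.55  -0.107  0.121] 0.128
top collar_red 0.54 [282.5, 197.3, 305.2, 214.8] 261 [ 0.551 -0.108  0.092] 0.123
top collar_blue 0.76 [196.7, 195.1, 219.9, 209.6] 226 [0.577 0.104 0.093] 0.097
```

```bash
python3 - <<'E'
from h import *
for n,(a,b,c,d) in {"scene":(170,160,370,310),"top":(170,150,370,300)}.items():
    i=cv2.imread(f"pics/{n}0.png"); cv2.imwrite(f"pics/{n}0c.png",cv2.resize(i[b:d,a:c],None,fx=4,fy=4,interpolation=cv2.INTER_CUBIC))
E
```

```text
(no output)
```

View pics/scene0.png

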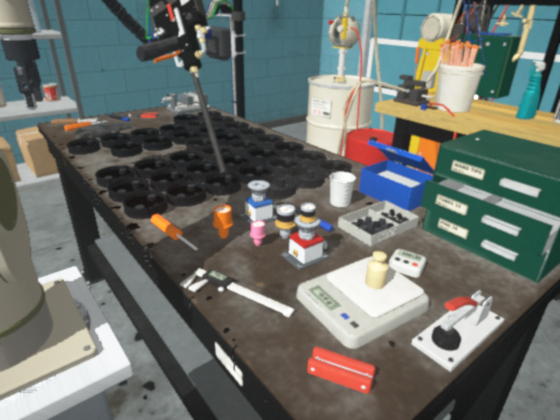

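View pics/top0.png

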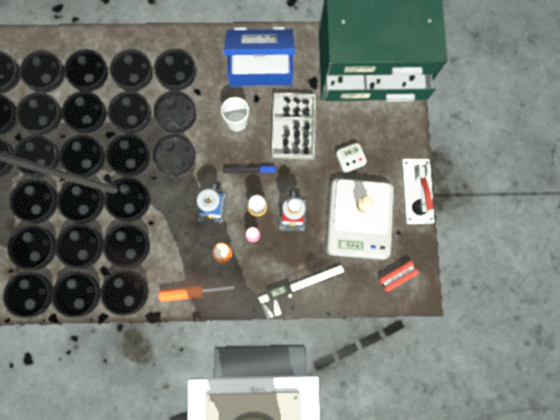

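```bash
sleep 1
```

```text
(no output)
```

View pics/scene0c.png

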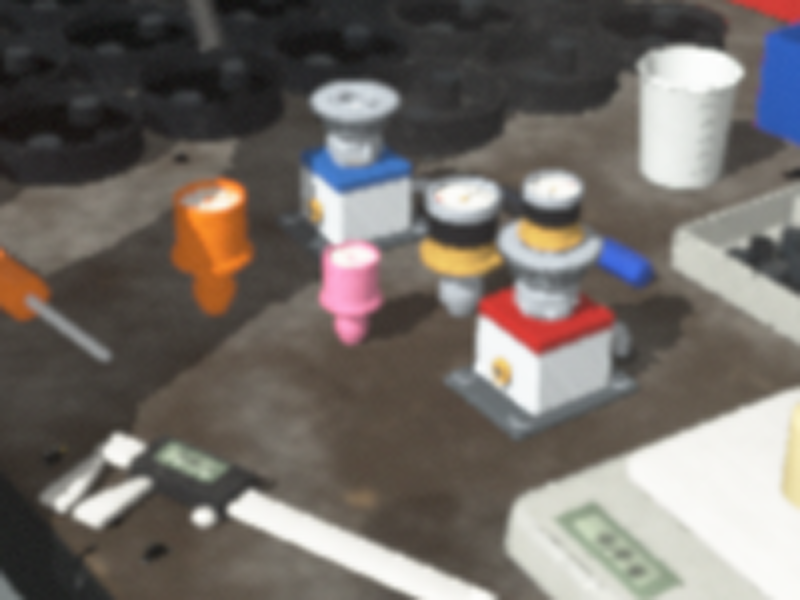

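View pics/top0c.png

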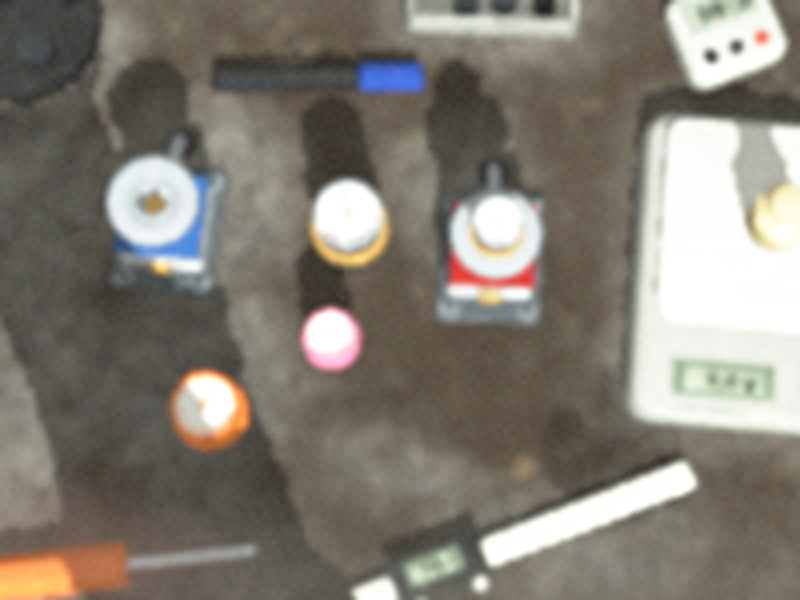

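The candidates for the gauge in the scene image are orange (224,218), pink (258,232), a large brass/black one at (285,220) standing loose, and a smaller brass/black one at (308,211) seated in the red port. The one at (308,211) is meant: it is neither orange nor pink, it is smaller than the loose one, and it is locked in red. The blue port is empty, at (258,203).

```bash
python3 - <<'E'
from h import *
c=manip.camera("wrist"); cv2.imwrite("pics/w0.png",c["pixels"])
R=cv2.Rodrigues(np.array(c["rvec"]))[0]; print("cam pos",-R.T@np.array(c["tvec"]).ravel(),"axes",R.round(3).tolist(),c["K"])
for n in ("scene","top"):
    c=dict(np.load(n+"0.npz"))
    R=cv2.Rodrigues(c["rvec"])[0]; print(n,"cam",(-R.T@c["tvec"].ravel()).round(3))
E
```

```text
cam pos [0.1401092  0.61319946 0.37350367] axes [[0.33, 0.944, -0.0], [0.908, -0.317, 0.274], [0.258, -0.091, -0.962]] [[323.9237227    0.         281.19835467]
 [  0.         323.9237227  211.92032289]
 [  0.           0.           1.        ]]
scene cam [ 0.057 -0.631  0.492]
top cam [ 0.323 -0.047  1.312]
```

View pics/w0.png

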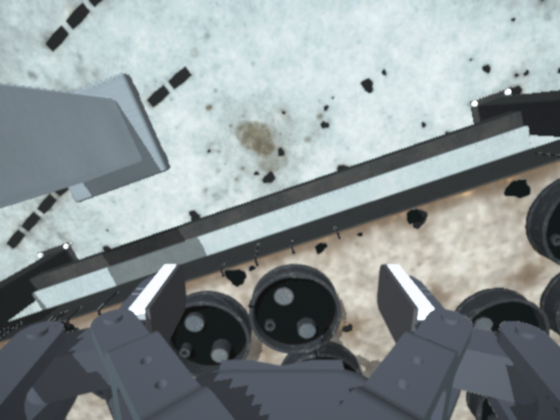

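Emit:
arm_command(
  commands=[
    [[34.5, -59, 3, 0, 0, 19.3], [34.5, -59, 3, 0, 0, 19.3], [34.5, -59, 3, 0, 0, 19.3], [34.5, -59, 3, 0, 0, 19.3], [34.5, -59, 3, 0, 0, 19.3], [34.5, -59, 3, 0, 0, 19.3], [34.5, -59, 3, 0, 0, 19.3], [34.5, -59, 3, 0, 0, 19.3], [34.5, -59, 3, 0, 0, 19.3], [34.5, -59, 3, 0, 0, 19.3], [34.5, -59, 3, 0, 0, 19.3], [34.5, -59, 3, 0, 0, 19.3], [34.5, -59, 3, 0, 0, 19.3], [34.5, -59, 3, 0, 0, 19.3], [34.5, -59, 3, 0, 0, 19.3], [34.5, -59, 3, 0, 0, 19.3], [34.5, -59, 3, 0, 0, 19.3], [34.5, -59, 3, 0, 0, 19.3], [34.5, -59, 3, 0, 0, 19.3]],
  ],
)

```text
clock: 2.55
position: [0.5513, 0.001, 0.2614]
ee_rot: [-0.707, -0.001, 0.001, 0.707]
ft_force: [0.5, -0.1, -0.1]
grip_width: 0.999
```

```bash
cat > look.py <<'E'
from h import *
import sys
tag=sys.argv[1]
o=manip.get_obs(); print({k:np.round(o[k],4).tolist() for k in ("clock","position","ee_rot","ft_force","grip_width")})
c=manip.camera("wrist"); cv2.imwrite(f"pics/w{tag}.png",c["pixels"]); np.savez(f"w{tag}.npz",**{k:np.array(v) for k,v in c.items()})
for t in sys.argv[2:]:
    for k,r in enumerate(manip.masks_of("wrist",t)):
        P,u,v=cloud(c,r["mask"]); 
        if not len(P): continue
        z=np.percentile(P[:,2],90); s=abs(P[:,2]-z)<.003; np.savez(f"m_{tag}_{t}_{k}.npz",m=r["mask"])
        q=P[s,:2].astype(np.float32); cc,rad=cv2.minEnclosingCircle(q)
        lo,hi=np.percentile(q,1,axis=0),np.percentile(q,99,axis=0)
        print(t,round(r["p"],2),np.round(r["bbox"]),"z90",z.round(4),"n",s.sum(),"mec",np.round(cc,4),round(rad,4),"box mid",((lo+hi)/2).round(4),"size",(hi-lo).round(4))
E
python3 look.py 1 gauge_mid collar_red collar_blue block_red block_blue
```

```text
{'clock': 2.55, 'position': [0.5513, 0.001, 0.2614], 'ee_rot': [-0.7069, -0.0007, 0.0006, 0.7073], 'ft_force': [0.4653, -0.131, -0.1435], 'grip_width': 0.9994}
gauge_mid 0.9 [245. 177. 286. 227.] z90 0.0778 n 386 mec [ 0.5685 -0.0167] 0.0211 box mid [ 0.5683 -0.0165] size [0.0399 0.0395]
gauge_mid 0.9 [264. 124. 291. 148.] z90 0.0559 n 353 mec [ 0.4981 -0.0038] 0.0149 box mid [ 0.4981 -0.0037] size [0.0276 0.0283]
gauge_mid 0.83 [141. 179. 186. 219.] z90 0.1247 n 599 mec [ 0.5528 -0.1061] 0.0153 box mid [ 0.5528 -0.1058] size [0.0284 0.0285]
collar_red 0.59 [144. 168. 202. 224.] z90 0.0933 n 1061 mec [ 0.5529 -0.1059] 0.0277 box mid [ 0.5526 -0.1054] size [0.0512 0.0515]
collar_blue 0.6 [350. 189. 406. 242.] z90 0.0936 n 1555 mec [0.5759 0.1007] 0.0278 box mid [0.5758 0.1005] size [0.0513 0.0513]
block_red 0.84 [146. 146. 225. 229.] z90 0.0927 n 1070 mec [ 0.5529 -0.1059] 0.0277 box mid [ 0.5526 -0.1053] size [0.0515 0.0515]
block_blue 0.73 [330. 162. 406. 243.] z90 0.0933 n 1861 mec [0.5761 0.1003] 0.0275 box mid [0.5757 0.1002] size [0.051  0.0504]
```

View pics/w1.png

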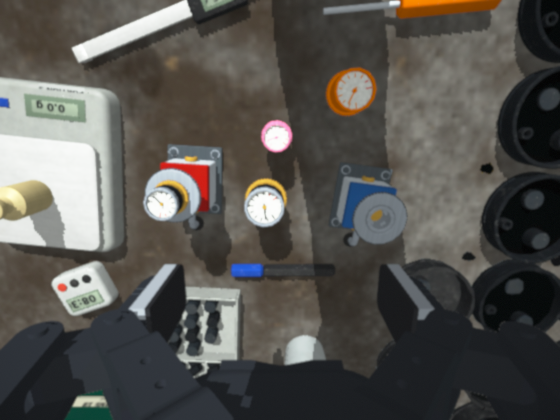

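The small brass/black gauge is at about (163,199) in the wrist image, on the red port. Its axis is at (0.553, -0.106) and its top at about 0.125 m, matching the 0.1255 m expected. The pink (277,136), orange (351,91) and larger brass (265,204) gauges are left alone. Blue's flange is centred at (0.576, 0.1005).

Emit:
arm_command(
  commands=[
    [[0.2, -5, -4, 0, 0, 0], [0.2, -10.7, -6, 0, 0, 0], [0.2, -10.7, -9, 0, 0, 0], [0.2, -10.7, -9, 0, 0, 0], [0.2, -10.7, -9, 0, 0, 0], [0.2, -10.7, -9, 0, 0, 0]],
  ],
  claw=4.1,
  newtons=20,
)

```text
clock: 3.45
position: [0.5544, -0.106, 0.1724]
ee_rot: [-0.707, -0.001, -0.0, 0.707]
ft_force: [0.5, 1.1, 0.7]
grip_width: 0.481
```

```bash
python3 look.py 2 gauge_mid collar_red; python3 -c "
import cv2;i=cv2.imread('pics/w2.png');cv2.imwrite('pics/w2c.png',cv2.resize(i[100:400,130:430],None,fx=2,fy=2))"
```

```text
{'clock': 3.45, 'position': [0.5544, -0.106, 0.1724], 'ee_rot': [-0.7069, -0.0011, -0.0, 0.7073], 'ft_force': [0.4701, 1.0744, 0.7394], 'grip_width': 0.4806}
gauge_mid 0.91 [355. 190. 421. 259.] z90 0.0776 n 752 mec [ 0.5685 -0.0168] 0.021 box mid [ 0.5682 -0.017 ] size [0.0399 0.0397]
gauge_mid 0.78 [383. 116. 430. 160.] z90 0.0558 n 726 mec [ 0.4982 -0.0041] 0.0154 box mid [ 0.4983 -0.0045] size [0.0282 0.0288]
gauge_mid 0.64 [255. 198. 305. 258.] z90 0.1248 n 1040 mec [ 0.5533 -0.1061] 0.0153 box mid [ 0.5529 -0.106 ] size [0.0287 0.0276]
gauge_mid 0.58 [471.  41. 560. 112.] z90 0.0744 n 1225 mec [0.4527 0.0709] 0.0206 box mid [0.4533 0.0692] size [0.0385 0.0355]
collar_red 0.73 [240. 183. 317. 247.] z90 0.0933 n 1916 mec [ 0.553  -0.1058] 0.0277 box mid [ 0.5492 -0.1064] size [0.0446 0.0519]
```

View pics/w2c.png

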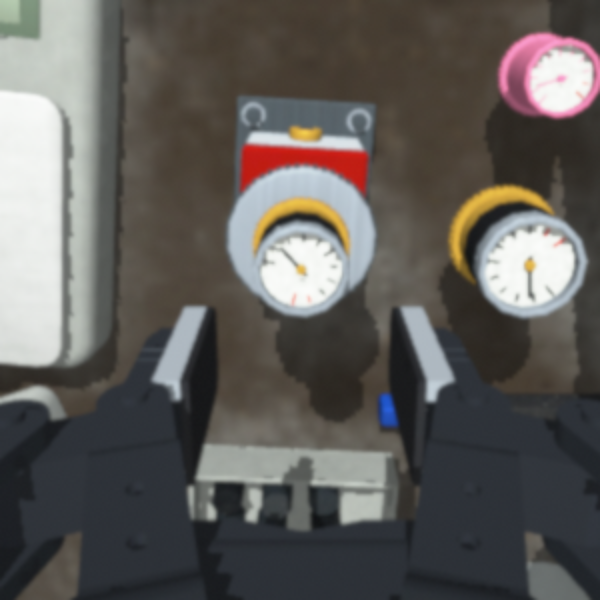

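Emit:
arm_command(
  commands=[
    [[-0.1, 0, -2.5, 0, 0, 0], [-0.1, 0, -5, 0, 0, 0], [-0.1, 0, -6.5, 0, 0, 0], [-0.1, 0, -7, 0, 0, 0], [-0.1, 0, -7.2, 0, 0, 0], [-0.1, 0, -7.2, 0, 0, 0], [-0.1, 0, -7.2, 0, 0, 0]],
  ],
)

```text
clock: 4.3
position: [0.5531, -0.1072, 0.1003]
ee_rot: [-0.707, -0.001, -0.001, 0.707]
ft_force: [-0.3, 1.3, -0.8]
grip_width: 0.483
```

```bash
python3 look.py 3 gauge_mid collar_red; python3 -c "
import cv2;i=cv2.imread('pics/w3.png');cv2.imwrite('pics/w3c.png',cv2.resize(i[180:420,130:430],None,fx=2,fy=2))"
```

```text
{'clock': 4.3, 'position': [0.5531, -0.1072, 0.1003], 'ee_rot': [-0.7071, -0.0005, -0.0005, 0.7071], 'ft_force': [-0.2853, 1.2691, -0.8022], 'grip_width': 0.4832}
gauge_mid 0.8 [246. 236. 320. 329.] z90 0.1248 n 2481 mec [ 0.5531 -0.1062] 0.0155 box mid [ 0.5529 -0.1063] size [0.0287 0.0281]
gauge_mid 0.77 [416. 117. 489. 175.] z90 0.0557 n 1499 mec [ 0.4986 -0.0044] 0.0154 box mid [ 0.4982 -0.0045] size [0.0282 0.0287]
gauge_mid 0.75 [378. 217. 480. 310.] z90 0.0775 n 1378 mec [ 0.5689 -0.017 ] 0.0216 box mid [ 0.5673 -0.017 ] size [0.0383 0.0401]
gauge_mid 0.66 [530.  45. 560. 101.] z90 0.0406 n 491 mec [0.4567 0.0551] 0.0153 box mid [0.4567 0.0529] size [0.0276 0.0094]
collar_red 0.64 [232. 212. 333. 296.] z90 0.0932 n 3105 mec [ 0.5528 -0.1061] 0.0274 box mid [ 0.5474 -0.1064] size [0.0414 0.0478]
```

View pics/w3c.png

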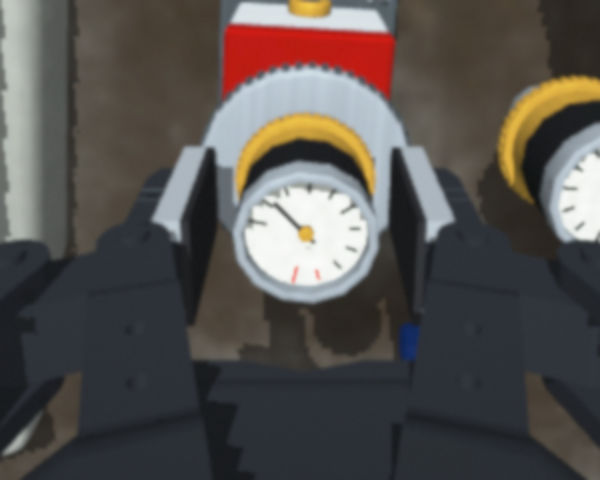

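Emit:
arm_command(
  commands=[
    [[0, 0.1, -0.2, 0, 0, 0], [0, 0.1, -0.4, 0, 0, 0], [0, 0.1, -0.6, 0, 0, 0], [0, 0.1, -0.6, 0, 0, 0]],
  ],
)

```text
clock: 4.85
position: [0.5523, -0.106, 0.0929]
ee_rot: [-0.707, 0.0, 0.0, 0.707]
ft_force: [0.3, -1.2, -0.1]
grip_width: 0.485
```

Emit:
arm_command(
  commands=[
    [[0, 0, -0.1, 0, 0, 0], [0, 0, -0.2, 0, 0, 0], [0, 0, -0.3, 0, 0, 0], [0, 0, -0.3, 0, 0, 0]],
  ],
)

```text
clock: 5.25
position: [0.5526, -0.1061, 0.0908]
ee_rot: [-0.707, -0.0, -0.0, 0.707]
ft_force: [-2.6, 1.4, 7.7]
grip_width: 0.477
```

Emit:
arm_command(
  commands=[
    [[0, 0, -0.1, 0, 0, 0], [0, 0, -0.2, 0, 0, 0], [0, 0, -0.3, 0, 0, 0], [0, 0, -0.4, 0, 0, 0], [0, 0, -0.4, 0, 0, 0]],
  ],
)

```text
clock: 5.75
position: [0.5527, -0.1062, 0.0872]
ee_rot: [-0.707, -0.0, -0.0, 0.707]
ft_force: [-4.6, 1.5, 10.7]
grip_width: 0.476
```

Emit:
arm_command(
  commands=[
    [[0, 0, -0.1, 0, 0, 0], [0, 0, -0.2, 0, 0, 0], [0, 0, -0.22, 0, 0, 0], [0, 0, -0.22, 0, 0, 0]],
  ],
)

```text
clock: 6.15
position: [0.5527, -0.1062, 0.0852]
ee_rot: [-0.707, -0.0, -0.0, 0.707]
ft_force: [-5.5, 2.0, 13.0]
grip_width: 0.481
```

```bash
python3 look.py 4 gauge_mid collar_red
```

```text
{'clock': 6.15, 'position': [0.5527, -0.1062, 0.0852], 'ee_rot': [-0.7069, -0.0001, -0.0002, 0.7073], 'ft_force': [-5.5188, 1.9907, 12.9675], 'grip_width': 0.4811}
gauge_mid 0.98 [235. 253. 322. 362.] z90 0.1292 n 3482 mec [ 0.5531 -0.1064] 0.0155 box mid [ 0.5527 -0.1062] size [0.0284 0.0281]
gauge_mid 0.8 [422. 118. 508. 182.] z90 0.0557 n 1812 mec [ 0.4984 -0.0041] 0.0157 box mid [ 0.4981 -0.0046] size [0.0283 0.0287]
gauge_mid 0.75 [384. 225. 494. 322.] z90 0.0774 n 1481 mec [ 0.5682 -0.0166] 0.0214 box mid [ 0.5662 -0.0169] size [0.0363 0.0405]
gauge_mid 0.58 [546.  59. 560.  94.] z90 0.0167 n 159 mec [0.455  0.0634] 0.0089 box mid [0.455  0.0617] size [0.0163 0.0062]
collar_red 0.77 [227. 217. 337. 306.] z90 0.0868 n 3231 mec [ 0.553 -0.106] 0.0276 box mid [ 0.5477 -0.1061] size [0.0419 0.0447]
```

Released: the gauge top rose 4.4 mm. Now I raise the fingers above the ring and grip.

Emit:
arm_command(
  commands=[
    [[0, 0, 0.6, 0, 0, 0], [0, 0, 1.4, 0, 0, 0], [0, 0, 2.1, 0, 0, 0], [0, 0, 2.1, 0, 0, 0], [0, 0, 2.1, 0, 0, 0]],
  ],
)

```text
clock: 6.8
position: [0.5526, -0.106, 0.1052]
ee_rot: [-0.707, -0.0, -0.0, 0.707]
ft_force: [-0.4, -0.1, -0.6]
grip_width: 0.481
```

```bash
python3 look.py 5 gauge_mid collar_red; python3 -c "
import cv2;i=cv2.imread('pics/w5.png');cv2.imwrite('pics/w5c.png',cv2.resize(i[180:420,130:430],None,fx=2,fy=2))"
```

```text
{'clock': 6.8, 'position': [0.5526, -0.106, 0.1052], 'ee_rot': [-0.7071, -0.0002, -0.0, 0.7072], 'ft_force': [-0.3986, -0.1134, -0.5514], 'grip_width': 0.4806}
gauge_mid 0.77 [242. 240. 315. 330.] z90 0.1293 n 2415 mec [ 0.5532 -0.1062] 0.0153 box mid [ 0.5529 -0.1062] size [0.0286 0.0278]
gauge_mid 0.76 [375. 217. 473. 309.] z90 0.0776 n 1337 mec [ 0.5685 -0.0168] 0.0212 box mid [ 0.5673 -0.017 ] size [0.0383 0.0403]
gauge_mid 0.65 [411. 121. 483. 172.] z90 0.0557 n 1404 mec [ 0.4982 -0.004 ] 0.0157 box mid [ 0.498  -0.0045] size [0.028  0.0288]
gauge_mid 0.42 [ 92.   0. 149.  22.] z90 0.0088 n 643 mec [ 0.4083 -0.2112] 0.0188 box mid [ 0.413 -0.212] size [0.0108 0.0337]
collar_red 0.68 [230. 210. 333. 290.] z90 0.0897 n 3139 mec [ 0.5529 -0.1059] 0.0276 box mid [ 0.5476 -0.1061] size [0.0415 0.0498]
```

View pics/w5c.png

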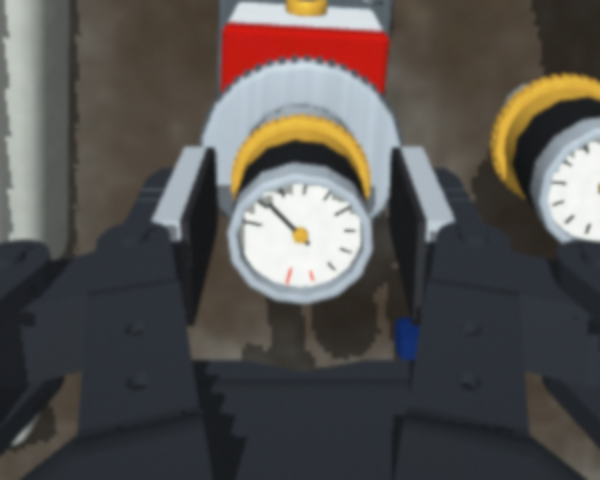

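Emit:
arm_command(
  commands=[
    [[0.05, 0, 0.2, 0, 0, 0], [0.05, 0, 0.2, 0, 0, 0], [0.05, 0, 0.2, 0, 0, 0], [0.05, 0, 0.2, 0, 0, 0], [0.05, 0, 0.2, 0, 0, 0], [0.05, 0, 0.2, 0, 0, 0]],
  ],
  claw=2.7,
  newtons=60,
)

```text
clock: 7.55
position: [0.5528, -0.1062, 0.107]
ee_rot: [0.707, -0.0, -0.0, -0.707]
ft_force: [-2.0, -0.3, -1.0]
grip_width: 0.33
```

Emit:
arm_command(
  commands=[
    [[0, 0, 0, 0, 0, 0], [0, 0, 0, 0, 0, 0], [0, 0, 0, 0, 0, 0]],
  ],
  claw=2.0,
)

```text
clock: 7.85
position: [0.5528, -0.1061, 0.107]
ee_rot: [0.707, -0.0, -0.0, -0.707]
ft_force: [-2.5, -0.4, -1.8]
grip_width: 0.327
```

```bash
python3 look.py 6 gauge_mid collar_red; python3 -c "
import cv2;i=cv2.imread('pics/w6.png');cv2.imwrite('pics/w6c.png',cv2.resize(i[180:420,130:430],None,fx=2,fy=2))"
```

```text
{'clock': 7.85, 'position': [0.5528, -0.1061, 0.107], 'ee_rot': [0.7071, -0.0001, -0.0002, -0.7071], 'ft_force': [-2.4728, -0.4387, -1.7625], 'grip_width': 0.3271}
gauge_mid 0.93 [410. 120. 481. 173.] z90 0.0557 n 1397 mec [ 0.4982 -0.0042] 0.0154 box mid [ 0.4982 -0.0045] size [0.0279 0.0288]
gauge_mid 0.88 [375. 217. 469. 309.] z90 0.0776 n 1425 mec [ 0.5687 -0.017 ] 0.0213 box mid [ 0.5682 -0.0171] size [0.0402 0.0399]
gauge_mid 0.82 [519.  35. 560. 109.] z90 0.046 n 315 mec [0.4563 0.0573] 0.0135 box mid [0.4567 0.0552] size [0.0239 0.0083]
gauge_mid 0.8 [245. 232. 315. 329.] z90 0.1297 n 2354 mec [ 0.5534 -0.1058] 0.0155 box mid [ 0.5532 -0.1057] size [0.0286 0.0273]
collar_red 0.57 [230. 209. 332. 260.] z90 0.0896 n 2572 mec [ 0.5509 -0.1064] 0.0272 box mid [ 0.5393 -0.1065] size [0.0251 0.0515]
```

View pics/w6c.png

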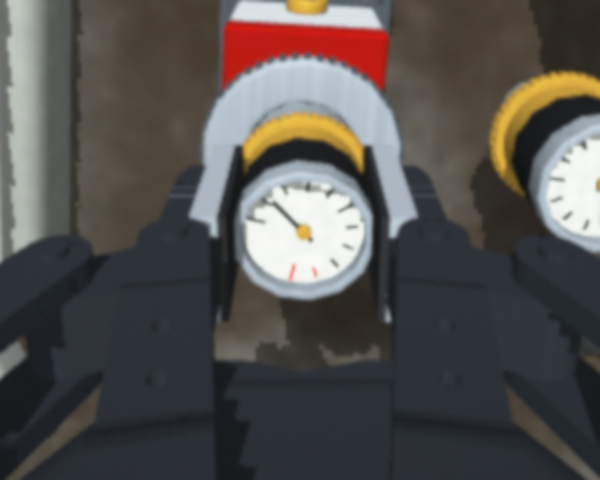

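Emit:
arm_command(
  commands=[
    [[0, 0, 0.3, 0, 0, 0], [0, 0, 0.7, 0, 0, 0], [0, 0, 1.1, 0, 0, 0], [0, 0, 1.5, 0, 0, 0], [0, 0, 1.9, 0, 0, 0], [0, 0, 2.3, 0, 0, 0], [0, 0, 2.8, 0, 0, 0], [0, 0, 3.6, 0, 0, 0], [0, 0, 5, 0, 0, 0], [0, 0, 7, 0, 0, 0], [0, 0, 7, 0, 0, 0], [0, 0, 7, 0, 0, 0]],
  ],
)

```text
clock: 9.2
position: [0.5533, -0.106, 0.1777]
ee_rot: [-0.707, -0.0, -0.0, 0.707]
ft_force: [-1.0, -0.1, -1.8]
grip_width: 0.327
```

```bash
python3 look.py 7 gauge_mid collar_red
```

```text
{'clock': 9.2, 'position': [0.5533, -0.106, 0.1777], 'ee_rot': [-0.707, -0.0005, -0.0004, 0.7072], 'ft_force': [-0.9566, -0.0968, -1.7794], 'grip_width': 0.3268}
gauge_mid 0.87 [354. 190. 420. 258.] z90 0.0776 n 723 mec [ 0.5684 -0.0169] 0.0211 box mid [ 0.5681 -0.0169] size [0.0398 0.04  ]
gauge_mid 0.79 [381. 120. 432. 160.] z90 0.0557 n 737 mec [ 0.4981 -0.0042] 0.0152 box mid [ 0.4981 -0.0044] size [0.0281 0.0285]
gauge_mid 0.59 [246. 237. 314. 328.] z90 0.2004 n 2359 mec [ 0.5541 -0.1056] 0.0156 box mid [ 0.5536 -0.1057] size [0.0285 0.0276]
gauge_mid 0.57 [468.  44. 559. 114.] z90 0.0746 n 1226 mec [0.4532 0.0712] 0.0209 box mid [0.4533 0.0705] size [0.0378 0.0381]
gauge_mid 0.42 [513. 208. 560. 281.] z90 0.0936 n 1529 mec [0.5764 0.1   ] 0.028 box mid [0.576  0.0906] size [0.0512 0.0339]
collar_red 0.8 [244. 184. 316. 245.] z90 0.0932 n 2320 mec [ 0.553  -0.1061] 0.0276 box mid [ 0.5487 -0.1065] size [0.0436 0.0512]
```

View pics/w7.png

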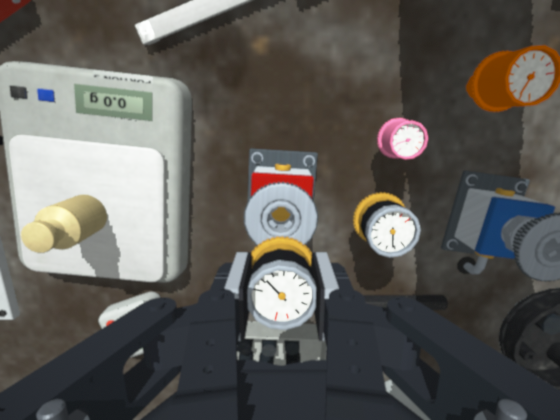

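Emit:
arm_command(
  commands=[
    [[0.5, 4, 0, 0, 0, 0], [1, 8, 0, 0, 0, 0], [1.5, 12, 0, 0, 0, 0], [2, 16, 0, 0, 0, 0], [2.3, 19, 0, 0, 0, 0], [2.3, 20.65, 0, 0, 0, 0], [2.3, 20.65, 0, 0, 0, 0], [2.3, 20.65, 0, 0, 0, 0], [2.3, 20.65, 0, 0, 0, 0], [2.3, 20.65, 0, 0, 0, 0]],
  ],
)

```text
clock: 10.35
position: [0.5761, 0.0986, 0.1772]
ee_rot: [0.707, -0.001, 0.001, -0.707]
ft_force: [0.4, 0.8, -1.7]
grip_width: 0.328
```

```bash
python3 look.py 8 gauge_mid collar_blue
```

```text
{'clock': 10.35, 'position': [0.5761, 0.0986, 0.1772], 'ee_rot': [0.7072, -0.0008, 0.0009, -0.707], 'ft_force': [0.3741, 0.8442, -1.75], 'grip_width': 0.328}
gauge_mid 0.74 [133.  92. 183. 131.] z90 0.0557 n 788 mec [ 0.4983 -0.0038] 0.0152 box mid [ 0.4986 -0.0036] size [0.0282 0.0289]
gauge_mid 0.67 [212.   5. 279.  83.] z90 0.0751 n 975 mec [0.4532 0.0718] 0.0202 box mid [0.4535 0.0717] size [0.0386 0.0383]
gauge_mid 0.59 [107. 167. 178. 232.] z90 0.0777 n 818 mec [ 0.5687 -0.0165] 0.0212 box mid [ 0.5684 -0.016 ] size [0.0398 0.04  ]
gauge_mid 0.57 [244. 235. 313. 328.] z90 0.1998 n 2397 mec [0.5769 0.0996] 0.0155 box mid [0.5765 0.099 ] size [0.0285 0.0274]
collar_blue 0.76 [244. 181. 319. 244.] z90 0.0937 n 2261 mec [0.576  0.1007] 0.0273 box mid [0.5716 0.1007] size [0.0423 0.0513]
```

View pics/w8.png

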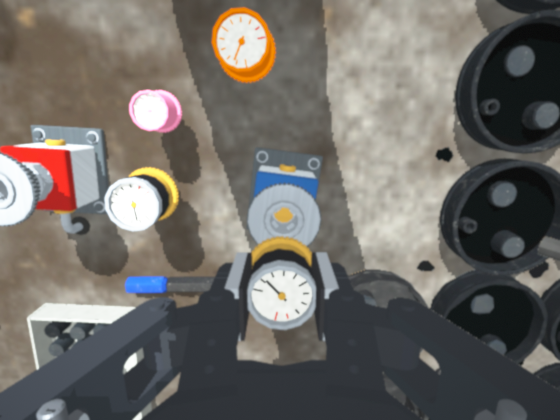

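```bash
cat > fit.py <<'E'
from h import *
import sys
from scipy.optimize import least_squares
def fit(f,c0,z,r0):
    c=dict(np.load(f)); P,u,v=cloud(c,c["depth"]>0)
    s=(abs(P[:,2]-z)<.003)&(np.hypot(*(P[:,:2]-c0).T)<r0+.006)
    m=np.zeros((420,560),np.uint8); m[v[s],u[s]]=1
    m=cv2.morphologyEx(m,cv2.MORPH_CLOSE,np.ones((3,3)))
    ct=max(cv2.findContours(m,0,cv2.CHAIN_APPROX_NONE)[0],key=cv2.contourArea)[:,0,:].astype(float)
    # ray/plane
    R=cv2.Rodrigues(c["rvec"])[0]; C=-R.T@c["tvec"].ravel()
    d=(np.c_[ct,np.ones(len(ct))]@np.linalg.inv(c["K"]).T)@R; q=C+d*((z-C[2])/d[:,2])[:,None]
    g=least_squares(lambda p:np.hypot(q[:,0]-p[0],q[:,1]-p[1])-p[2],[*c0,r0],loss="soft_l1",f_scale=.0004).x
    return g.round(4),len(q)
if __name__=="__main__":
    print("red",fit("w7.npz",np.array([.553,-.106]),.0933,.027)); print("red w2",fit("w2.npz",np.array([.553,-.106]),.0933,.027))
    print("red1",fit("w1.npz",np.array([.553,-.106]),.0933,.027)); print("blue1",fit("w1.npz",np.array([.576,.1005]),.0937,.027))
    print("blue",fit("w8.npz",np.array([.576,.1005]),.0937,.027))
    print("dial7",fit("w7.npz",np.array([.5538,-.1057]),.2004,.0145),"dial8",fit("w8.npz",np.array([.5766,.099]),.1998,.0145))
    o=manip.get_obs();print(o["clock"],o["position"])
E
python3 fit.py
```

```text
red (array([ 0.5516, -0.1061,  0.0261]), 227)
red w2 (array([ 0.5524, -0.1061,  0.0263]), 322)
red1 (array([ 0.5524, -0.1051,  0.0262]), 210)
blue1 (array([0.5754, 0.1   , 0.0267]), 163)
blue (array([0.5745, 0.1009, 0.026 ]), 222)
dial7 (array([ 0.5532, -0.1055,  0.0154]), 295) dial8 (array([0.5761, 0.0991, 0.0154]), 299)
10.5 [0.57608509 0.09960237 0.17720942]
```

Emit:
arm_command(
  commands=[
    [[0, 0.1, -1, 0, 0, 0], [0, 0.1, -2.5, 0, 0, 0], [0, 0.1, -3.8, 0, 0, 0], [0, 0.1, -4.5, 0, 0, 0], [0, 0.1, -4.5, 0, 0, 0], [0, 0.1, -4.5, 0, 0, 0], [0, 0.1, -4.5, 0, 0, 0]],
  ],
)

```text
clock: 11.2
position: [0.5764, 0.1014, 0.1327]
ee_rot: [-0.707, -0.0, -0.0, 0.707]
ft_force: [-0.1, 0.4, -1.9]
grip_width: 0.33
```

```bash
python3 look.py 9 gauge_mid collar_blue; python3 -c "
import cv2;i=cv2.imread('pics/w9.png');cv2.imwrite('pics/w9c.png',cv2.resize(i[150:390,130:430],None,fx=2.6,fy=2.4))"
```

```text
{'clock': 11.2, 'position': [0.5764, 0.1014, 0.1327], 'ee_rot': [-0.707, -0.0003, -0.0003, 0.7072], 'ft_force': [-0.0911, 0.4257, -1.8997], 'grip_width': 0.3303}
gauge_mid 0.84 [247. 238. 316. 328.] z90 0.1554 n 2341 mec [0.5772 0.1016] 0.0155 box mid [0.5767 0.1021] size [0.0287 0.0276]
gauge_mid 0.77 [ 62. 174. 155. 257.] z90 0.0777 n 1241 mec [ 0.5686 -0.0163] 0.0214 box mid [ 0.5685 -0.0161] size [0.04   0.0402]
gauge_mid 0.72 [192.   0. 271.  77.] z90 0.0749 n 1152 mec [0.4534 0.0716] 0.0202 box mid [0.4584 0.0717] size [0.0292 0.0388]
gauge_mid 0.61 [ 98.  83. 158. 132.] z90 0.0558 n 1173 mec [ 0.4986 -0.004 ] 0.0154 box mid [ 0.4983 -0.0036] size [0.0276 0.0287]
collar_blue 0.91 [236. 194. 325. 251.] z90 0.0937 n 2531 mec [0.575  0.1008] 0.0271 box mid [0.5659 0.1006] size [0.0318 0.0514]
collar_blue 0.17 [101. 295. 194. 317.] z90 0.0173 n 373 mec [ 0.6712 -0.0231] 0.0404 box mid [ 0.6728 -0.0254] size [0.012  0.0751]
```

View pics/w9c.png

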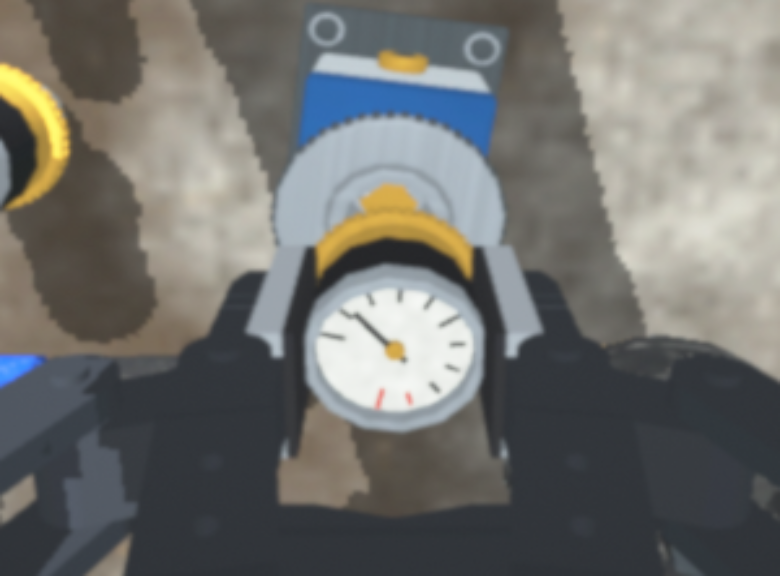

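Emit:
arm_command(
  commands=[
    [[-0.06, -0.07, -0.2, 0, 0, 0], [-0.06, -0.07, -0.5, 0, 0, 0], [-0.06, -0.07, -0.8, 0, 0, 0], [-0.06, -0.07, -1.1, 0, 0, 0], [-0.06, -0.07, -1.1, 0, 0, 0]],
  ],
)

```text
clock: 11.85
position: [0.5751, 0.1007, 0.1205]
ee_rot: [0.707, -0.0, -0.0, -0.707]
ft_force: [0.1, 0.4, -1.2]
grip_width: 0.333
```

Emit:
arm_command(
  commands=[
    [[0.03, 0, -0.2, 0, 0, 0], [0.03, 0, -0.35, 0, 0, 0], [0.03, 0, -0.5, 0, 0, 0], [0.03, 0, -0.6, 0, 0, 0], [0.03, 0, -0.7, 0, 0, 0], [0.03, 0, -0.7, 0, 0, 0]],
  ],
  newtons=70,
)

```text
clock: 12.45
position: [0.5759, 0.1006, 0.1144]
ee_rot: [-0.707, -0.0, -0.0, 0.707]
ft_force: [-0.2, -0.5, 2.7]
grip_width: 0.327
```

Emit:
arm_command(
  commands=[
    [[0, 0, -0.1, 0, 0, 0], [0, 0, -0.2, 0, 0, 0], [0, 0, -0.3, 0, 0, 0], [0, 0, -0.4, 0, 0, 0], [0, 0, -0.4, 0, 0, 0]],
  ],
)

```text
clock: 12.95
position: [0.5764, 0.1007, 0.1116]
ee_rot: [-0.707, -0.001, -0.001, 0.707]
ft_force: [-4.2, -0.7, 12.2]
grip_width: 0.326
```

Emit:
arm_command(
  commands=[
    [[-0.04, 0, -0.1, 0, 0, 0], [-0.05, 0, -0.2, 0, 0, 0], [-0.05, 0, -0.3, 0, 0, 0], [-0.05, 0, -0.3, 0, 0, 0]],
  ],
)

```text
clock: 13.35
position: [0.5755, 0.1007, 0.1071]
ee_rot: [-0.707, -0.0, -0.0, 0.707]
ft_force: [0.5, -0.6, 2.1]
grip_width: 0.327
```

Emit:
arm_command(
  commands=[
    [[0, 0, -0.15, 0, 0, 0], [0, 0, -0.3, 0, 0, 0], [0, 0, -0.4, 0, 0, 0], [0, 0, -0.45, 0, 0, 0], [0, 0, -0.45, 0, 0, 0]],
  ],
)

```text
clock: 13.85
position: [0.5753, 0.1009, 0.1025]
ee_rot: [-0.707, -0.0, 0.0, 0.707]
ft_force: [0.8, 0.4, 2.8]
grip_width: 0.328
```

```bash
python3 look.py 10 gauge_mid collar_blue
```

```text
{'clock': 13.85, 'position': [0.5753, 0.1009, 0.1025], 'ee_rot': [-0.707, -0.0001, 0.0, 0.7072], 'ft_force': [0.7841, 0.4339, 2.7561], 'grip_width': 0.3284}
gauge_mid 0.66 [ 69.  79. 144. 138.] z90 0.0558 n 1617 mec [ 0.4986 -0.0041] 0.0156 box mid [ 0.4984 -0.0036] size [0.028  0.0288]
gauge_mid 0.66 [176.   1. 272.  69.] z90 0.0749 n 1229 mec [0.4541 0.0716] 0.02 box mid [0.4624 0.0717] size [0.0214 0.0387]
gauge_mid 0.63 [ 29. 183. 143. 278.] z90 0.0777 n 1713 mec [ 0.5691 -0.016 ] 0.0219 box mid [ 0.5684 -0.0161] size [0.04   0.0403]
gauge_mid 0.56 [247. 236. 315. 327.] z90 0.1251 n 2364 mec [0.576  0.1014] 0.0154 box mid [0.5757 0.1013] size [0.0286 0.0267]
collar_blue 0.89 [222. 207. 332. 263.] z90 0.0936 n 2386 mec [0.5742 0.1004] 0.0271 box mid [0.5614 0.1006] size [0.0232 0.0509]
```

Blue's sleeve is forward at 0.0936. Next I press on gently to feel the hard stop.

Emit:
arm_command(
  commands=[
    [[0.02, 0, -0.08, 0, 0, 0], [0.02, 0, -0.15, 0, 0, 0], [0.02, 0, -0.2, 0, 0, 0], [0.02, 0, -0.2, 0, 0, 0]],
  ],
)

```text
clock: 14.4
position: [0.5756, 0.1008, 0.1011]
ee_rot: [-0.707, -0.0, -0.0, 0.707]
ft_force: [-2.3, 1.0, 7.6]
grip_width: 0.325
```

Emit:
arm_command(
  commands=[
    [[0, 0, -0.08, 0, 0, 0], [0, 0, -0.15, 0, 0, 0], [0, 0, -0.2, 0, 0, 0], [0, 0, -0.2, 0, 0, 0]],
  ],
)

```text
clock: 14.8
position: [0.5765, 0.101, 0.101]
ee_rot: [-0.707, -0.001, -0.001, 0.708]
ft_force: [-5.4, -0.6, 22.3]
grip_width: 0.328
```

The hard stop is at 0.101: force rose to 22 N with no travel. I ease off and test with a light pull before letting go.

Emit:
arm_command(
  commands=[
    [[0, 0, 0.15, 0, 0, 0], [-0.05, 0, 0.3, 0, 0, 0], [-0.05, 0, 0.4, 0, 0, 0], [-0.05, 0, 0.5, 0, 0, 0], [-0.05, 0, 0.5, 0, 0, 0]],
  ],
)

```text
clock: 15.3
position: [0.5745, 0.1006, 0.1028]
ee_rot: [0.707, -0.0, -0.0, -0.707]
ft_force: [2.7, 0.4, -4.9]
grip_width: 0.327
```

```bash
python3 look.py 11 gauge_mid collar_blue
```

```text
{'clock': 15.3, 'position': [0.5745, 0.1006, 0.1028], 'ee_rot': [0.7073, -0.0003, -0.0004, -0.7069], 'ft_force': [2.676, 0.4487, -4.864], 'grip_width': 0.3275}
gauge_mid 0.88 [ 31. 182. 140. 278.] z90 0.0777 n 1743 mec [ 0.5684 -0.0163] 0.0218 box mid [ 0.5685 -0.016 ] size [0.04   0.0403]
gauge_mid 0.79 [ 71.  84. 146. 138.] z90 0.0557 n 1633 mec [ 0.4987 -0.0038] 0.0156 box mid [ 0.4985 -0.0035] size [0.0281 0.0286]
gauge_mid 0.74 [248. 236. 317. 328.] z90 0.1255 n 2246 mec [0.5752 0.1012] 0.0154 box mid [0.5748 0.1011] size [0.0286 0.027 ]
gauge_mid 0.66 [175.   0. 272.  73.] z90 0.0749 n 1296 mec [0.4538 0.0716] 0.0201 box mid [0.4619 0.0717] size [0.0223 0.0388]
collar_blue 0.83 [228. 210. 332. 262.] z90 0.0936 n 2237 mec [0.573  0.1006] 0.0271 box mid [0.5611 0.1007] size [0.0228 0.0507]
```

Emit:
arm_command(
  commands=[
    [[0.1, 0, -0.1, 0, 0, 0], [0.1, 0, -0.1, 0, 0, 0], [0.1, 0, -0.1, 0, 0, 0]],
  ],
)

```text
clock: 15.75
position: [0.5757, 0.1006, 0.1027]
ee_rot: [-0.707, 0.0, 0.0, 0.707]
ft_force: [-0.4, -0.5, -1.3]
grip_width: 0.33
```

Emit:
arm_command(
  commands=[
    [[0, 0, 0, 0, 0, 0], [0, 0, 0, 0, 0, 0], [0, 0, 0, 0, 0, 0], [0, 0, 0, 0, 0, 0], [0, 0, 0, 0, 0, 0]],
  ],
  claw=4.3,
  newtons=20,
)

```text
clock: 16.25
position: [0.576, 0.1007, 0.1027]
ee_rot: [-0.707, -0.0, -0.0, 0.707]
ft_force: [0.2, 0.4, -0.4]
grip_width: 0.507
```

Emit:
arm_command(
  commands=[
    [[0, 0, 1, 0, 0, 0], [0, 0, 3, 0, 0, 0], [0, 0, 6, 0, 0, 0], [0, 0, 9, 0, 0, 0], [0, 0, 9, 0, 0, 0], [0, 0, 9, 0, 0, 0]],
  ],
)

```text
clock: 16.85
position: [0.5763, 0.1008, 0.1937]
ee_rot: [-0.707, -0.001, -0.001, 0.707]
ft_force: [0.5, 0.6, -0.2]
grip_width: 0.498
```

```bash
python3 look.py 12 gauge_mid collar_blue collar_red; python3 - <<'E'
from h import *
c=manip.camera("scene"); cv2.imwrite("pics/s12.png",cv2.resize(c["pixels"][160:310,170:370],None,fx=4,fy=4,interpolation=cv2.INTER_CUBIC))
E
```

```text
{'clock': 16.85, 'position': [0.5763, 0.1008, 0.1937], 'ee_rot': [-0.7068, -0.0006, -0.0006, 0.7074], 'ft_force': [0.4821, 0.5511, -0.2219], 'grip_width': 0.498}
gauge_mid 0.81 [138.  92. 183. 130.] z90 0.0558 n 684 mec [ 0.4978 -0.0036] 0.0154 box mid [ 0.498  -0.0036] size [0.0282 0.0287]
gauge_mid 0.81 [216.  13. 274.  84.] z90 0.0751 n 818 mec [0.4533 0.0719] 0.0202 box mid [0.4533 0.0717] size [0.0387 0.038 ]
gauge_mid 0.66 [114. 163. 184. 224.] z90 0.0777 n 707 mec [ 0.5684 -0.0162] 0.0213 box mid [ 0.5683 -0.0162] size [0.04   0.0407]
gauge_mid 0.61 [260. 195. 305. 247.] z90 0.1254 n 834 mec [0.5761 0.1009] 0.0152 box mid [0.5759 0.1007] size [0.0286 0.0281]
collar_blue 0.8 [244. 177. 315. 239.] z90 0.0937 n 1552 mec [0.5763 0.1007] 0.0274 box mid [0.5725 0.1006] size [0.0446 0.051 ]
collar_red 0.92 [  0. 148.  55. 220.] z90 0.0932 n 1806 mec [ 0.5533 -0.105 ] 0.0276 box mid [ 0.5532 -0.098 ] size [0.052  0.0376]
```

View pics/w12.png

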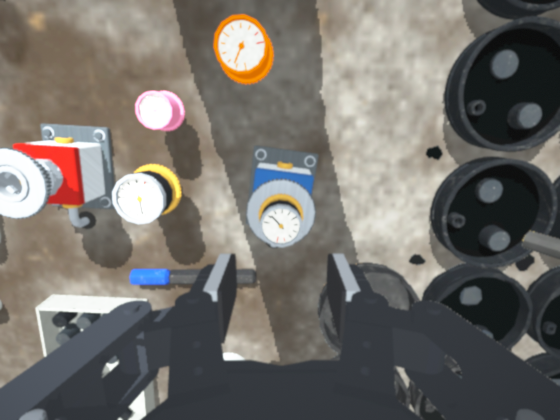

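View pics/s12.png

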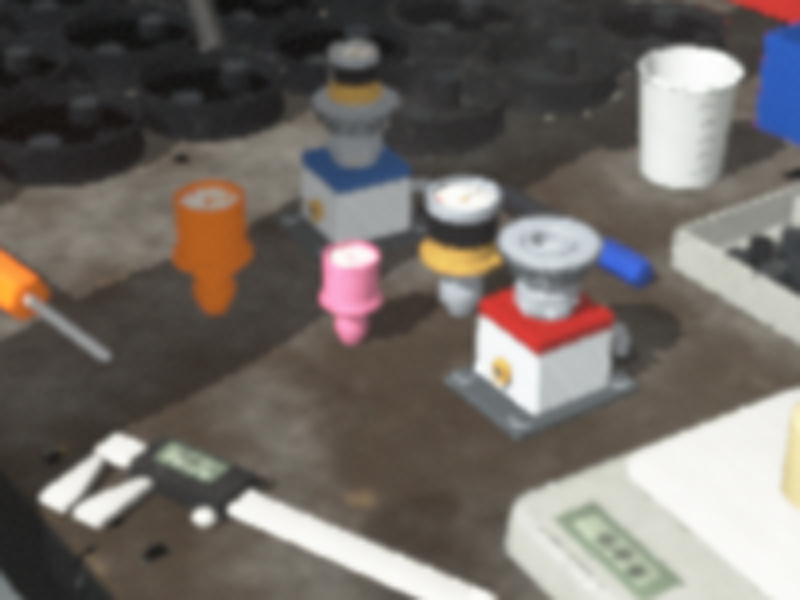

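The gauge stands upright in the blue port at wrist pixels (282,222). Its dial is centred at (0.576, 0.101), concentric with the flange. The top is 31.7 mm above the flange, matching the locked geometry within 1 mm. Both sleeves are forward and the robot is clear.

```bash
python3 -c "
from workcell import manip
print(manip.hand_in())"
```

```text
the job is handed in; nothing more can be done
None
```

I moved the small test gauge from the red port to the blue port. It is locked upright, and the job was handed in at about 17 s of the 48 s allowed.

- **Red port:** I pushed the sleeve down about 5.5 mm (13 N) with the fingertips on either side of the gauge, and the gauge lifted 4.4 mm. I then gripped it above the ring and drew it straight out. The sleeve snapped forward, with its flange measured at 0.093 m again.
- **Blue port:** I pressed the gauge straight down. The dogs gave way at about 14 N, and the sleeve was then seen forward. The hard stop came at about 22 N with no further travel. A light pull of about 3 N afterwards did not draw it out.
- **Last checks:**
  - The gauge is centred on the blue flange to within 0.5 mm.
  - Its top is 31.7 mm above the flange, against 31 to 32.5 mm expected when locked.
  - Both flanges are forward, and the wrist force was near zero with the robot clear.
  - I did not touch the look-alike gauges or the tools.
- **Small disagreements:** the circle-fit and enclosing-circle estimates of the port centres differed by about 1 to 1.5 mm in x. During pushes, side forces of up to about 5.5 N appeared along x and went away when the load came off.

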